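# Assemble the vacuum filter on its receiving flask

### The job

Put the vacuum filter together on the flask with the side arm: first push the rubber stopper with the hole into its neck, then set the steel filter base on it with the stem through the hole, then stand the funnel inside the rim of the base, and last put the lid on the funnel. Every part should sit fully home and upright, and be let go. Leave the plain flask, the solid stopper, the bottle and the beaker standing where they are.

Things in the scene. Friction and masses are not known exactly. Their poses are not given: they have to be found in the camera images.
- side_arm_flask: Receiving flask, fixed: whitish 250 ml conical flask with a barbed side arm, foot in a grey ring 104 mm wide, 18 high. Neck 44 mm outside (rim 47), 38 inside, rim at z 130, neck bottom at z 82. Origin: centre of underside; x along the side arm (z 98, reaching 53 mm from the axis, roughly away from the robot). Starts, like all but the base, at any of eight places.
- bored_stopper: Loose dark rubber stopper with a 22 mm hole right through, 60 g. Plug 33 mm across (27 at its tip), 24 long, below a flange 52 mm across, z 24 to 38. Stands flange up. Seated, the flange rests on the flask's rim. Origin: centre of the plug's underside, z up.
- filter_base: Steel filter base, 160 g: plate 60 mm across, z 45 to 55, perforated on top, with a raised rim (55.6 mm inside, 60 outside, top at z 61) and below it a stem 14.4 mm thick, 45 long, tapered at its tip. Starts stem down in the beaker, plate loose on the beaker's rim. Seated, the plate rests on the stopper's flange. Origin: tip of the stem, z up.
- funnel: Open steel cylinder funnel, 200 g, 85 mm high: foot 50.4 mm across up to z 10, straight wall 60 mm across from z 20 to 80, rim bead 63 mm across, mouth 55 mm inside. Stands upright. Seated, the foot stands on the base's plate inside its raised rim. Origin: centre of the underside, z up.
- lid: Steel funnel lid, 90 g: plate 66 mm across, z 6 to 10, a plug 47 mm across below it and an upright round knob 18 mm across on top, z 10 to 32. Lies knob up. Seated, the plug is in the funnel's mouth and the plate on the funnel's rim. Origin: centre of the plug's underside, z up.
- beaker: Loose glass beaker, 49 mm across, 70 mm high, 120 g; the filter base stands in its mouth at the start. Origin: centre of the underside, z up.
- plain_flask: Bystander: loose conical flask, 250 g, same plastic and shape as the receiving flask (foot 86 mm, 130 mm high) but without side arm or grey ring. Origin: centre of the underside, z up.
- solid_stopper: Bystander: loose dark rubber stopper, 80 g, same outline as the bored one (flange 52 mm, 38 mm high) but without a hole. Origin: centre of the underside, z up.
- reagent_bottle: Bystander: loose amber bottle with white cap, 58 mm across, 125 mm high, 300 g. Origin: centre of the underside, z up.
Mind the look-alikes: they are no part of the job. Leave any purple look-alike of the filter_base alone.

How it is judged:
By the outcome, as a careful person would: the job done as asked, in the order asked, and still so for the second after the job is handed in, with the robot touching nothing.
It also fails if it takes over 131 s, if anything falls off the work surface, if the arm or the gripper's body presses on something with over 40 N, if the wrist force passes 120 N, or if a joint passes its speed limit or range.

### The arm

A 6-joint arm with a two-finger parallel gripper is mounted at the origin on the work surface. World frame = base frame: x ahead of the robot, y to its left, z up, the work surface at z = 0. Lengths are in m, angles in degrees, forces in N, time in s.
With the tool pointing down it reaches from about 0.375 to 0.9 m from the base axis. Payload 3.1 kg.
Tool frame: the origin (TCP) lies midway between the tips of the shut fingers; the grasp point (between the pads) lies 19 mm behind it; z points along the fingers, y is the direction in which the jaws open and shut (so a half turn about z gives the same grasp; the last joint's range is limited). The gripper opens to 87 mm and grips with 3 to 60 N. Pads are 19 mm wide; open, the fingers measure 117 mm over their backs; the gripper's body (75 mm by 190 mm) begins 51 mm behind the grasp point.
Start: joints at [-81.847, 30.224, 82.088, -0, 67.689, -10.227], TCP at [0.197, -0.593, 0.223] pointing down, gripper open.
Joint ranges: [-176.69, 176.69], [-43.24, 126.21], [12.49, 139.97], [-82, 262], [0, 151.66], [-163.58, 163.58]. Speed limits (degrees/s): [159.86, 159.86, 180, 180, 180, 180].

### API

Orientations are given as a 3x3 rotation matrix whose columns are the frame's x, y, z axes.
In Python, from rig import status, vision, bot, models gives the robot as it stands.
- The arm moves only by the tool send_rows, never from a script. Its argument "moves" is a list of rows, each a list of 7 numbers: the shift along the tool's x, y, z in units of 25 mm (1.0 is 25 mm), then the turn, a rotation vector about the tool's x, y, z in units of 10 degrees (1.0 is 10 degrees), then the closure, from -1 (fully open) to 1 (shut), so that 0 is half open. In form: [[dx, dy, dz, rx, ry, rz, hand], ...]. A call has 1 to 12 rows; each row shifts and turns the commanded pose from where the row before left it, along the tool's axes as they then stand; what a row does not reach is not made up. A row lasts 1/8 s, in which the tool goes at most 62.5 mm and 10.7 degrees, less where a joint would pass 70% of its speed; a pose out of reach is approached as far as the arm can. A call is refused whole if a number of a shift passes 1 or a number of a turn 1, either way. A call with a gripper value outside its range is refused whole. The fingers move at their own pace and stop on an object; the grip force is fixed at half the most. Time passes only in rows, so rows that do not move let the fingers close. It gives the time, the measured TCP pose, the force and the opening at its end, in the units of the state.
- status.read_state(): the state, without advancing time (a new reading comes with each control period).
- vision.capture(name): name is "scene" or "top" or "wrist"; returns a dict with "img" (384x512x3 uint8, red, green, blue), "depth" (384x512 float32, m along the optical axis (not along the pixel's ray), 0 where there is no reading), "fx", "fy", "cx", "cy" (pixels), "pose" (4x4, takes a point from camera to world coordinates); the wrist camera has in their place "hand_eye" (4x4, takes a point from camera to tool coordinates, whose origin is the TCP and whose axes are the flange's). Camera axes: x right, y up, looking along -z (the intrinsics and any distortion apply to the point x, -y, -z); pixel columns grow to the right and rows downward; lengths in m; the calibration is good to about 2 mm. The wrist camera is an equidistant fisheye: a pixel r from the principal point sees the ray r / f radians off the axis. A picture is of the moment at which its call begins: read the wrist's pose just before it.
- bot.hand_in(): hands the job in, once; it reports no verdict.
Trained networks look in the newest picture that a camera, given by its name, has taken for a name from the list of things; names that differ only in an ending like _2 or _b are one class to them, and where a whole thing is asked for, a point or a joint stands for the part that bears it (a point fixed in the world has none). Each returns a list of dicts, best first, with "confidence" (0 to 1); they miss things now and then, are a little off and sometimes report something else, mostly with a low value. They report only what shows in the picture. A call takes as long as a camera call. They do not tell look-alikes from the thing itself.
- models.masks_of(camera, name): "mask" (384x512 bool, what is visible of it) and "extent" ([left, top, right, bottom] in pixels, round what is visible of it).
- models.landmark_of(camera, name): "point" ([column, row] in pixels: a listed point, or the origin of a listed thing).
The state is a dict: "time_s": time; "joint_positions": joint angles; "qvel": joint speeds; "tau": joint torques, N m; "position": TCP position; "tcp_rot": TCP orientation; "force": force on the tool from outside, world axes, zero at the start; "moment": the same for the moment, N m; "opening": opening from 0.0 (shut) to 1.0 (fully open).
Only numpy, scipy, OpenCV 4.12 (cv2) and the standard library are available. Lean on these libraries where they do the work, as an engineer would, in place of code of your own. Each camera call takes 0.05 s, during which the arm holds its last target.

## Working session

There is one attempt and no reset: what is moved stays moved. The work goes in short steps, Python scripts to look and compute and a tool call to move; the robot and the scene stay as the last step left them, time stands still between calls to the robot, and variables do not carry over. Pictures are saved under pics/ and viewed, and the job is handed in when it is done.

Besides the shell and the picture viewer there is one more tool, called after "Request:" by a JSON object that holds its "method" and its "body". send_rows: Moves the arm, as the interface text tells. Its arguments: {"type":"object","properties":{"moves":{"type":"array"}},"required":["moves"]}

```bash
ls; mkdir -p pics
python3 - <<'E'
from rig import status, vision
import cv2
print(status.read_state())
for n in("scene","top"):
    c=vision.capture(n); cv2.imwrite(f"pics/{n}0.png",c["img"][:,:,::-1]); print(n,c["fx"],c["cx"],c["cy"],c["pose"],[k for k in c])
E
```

```text
pics
{'time_s': 0.0, 'joint_positions': array([-8.18463405e+01,  3.02774951e+01,  8.21560616e+01, -1.81400216e-03,
        6.76887222e+01, -1.02263243e+01]), 'qvel': array([-0.05476535, -0.0300332 ,  0.05946734, -0.02912679,  0.04586283,
        0.08504338]), 'tau': array([-1.42366243e-03, -4.40052724e+01, -1.76596087e+01,  6.32137223e-02,
        5.80849964e-02, -1.76296567e-04]), 'position': array([ 0.19699795, -0.59237446,  0.22158921]), 'tcp_rot': array([[ 9.48982483e-01,  3.15328617e-01, -3.31679510e-04],
       [ 3.15328597e-01, -9.48980205e-01,  2.10843997e-03],
       [ 3.50094171e-04, -2.10546064e-03, -9.99997722e-01]]), 'force': array([-0.03259472,  0.20832214, -0.69613071]), 'moment': array([0.02183401, 0.01989341, 0.04023242]), 'opening': 1.0015024116788482}
scene 457.60233333301875 259.89590256468136 189.31985806064765 [[ 0.13761939 -0.66323622  0.73564844  1.22349289]
 [ 0.99025938  0.10798837 -0.0878913  -0.08858407]
 [-0.02114878  0.74057831  0.67163718  0.724566  ]
 [ 0.          0.          0.          1.        ]] ['img', 'depth', 'fx', 'fy', 'cx', 'cy', 'pose']
top 495.6247273352527 254.6454791039785 190.74132951325274 [[-0.01848372  0.99568406 -0.09094832  0.40536342]
 [-0.9995284  -0.02063257 -0.02274388 -0.00415833]
 [-0.02452222  0.09048504  0.99559586  1.10159721]
 [ 0.          0.          0.          1.        ]] ['img', 'depth', 'fx', 'fy', 'cx', 'cy', 'pose']
```

View pics/scene0.png

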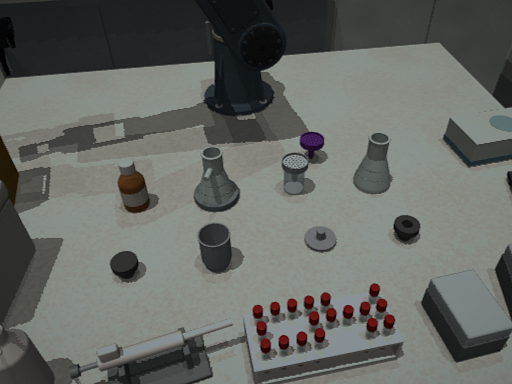

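View pics/top0.png

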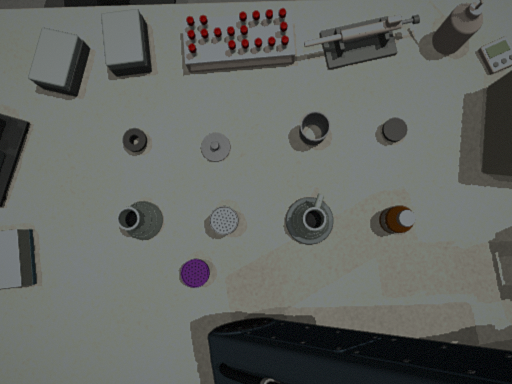

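```bash
cat > h.py <<'E'
import numpy as np, cv2
from rig import status, vision, models
from scipy.optimize import least_squares
def cloud(c):
    d=c["depth"];v,u=np.mgrid[0:d.shape[0],0:d.shape[1]]
    p=np.stack([(u-c["cx"])/c["fx"]*d,-(v-c["cy"])/c["fy"]*d,-d],-1)
    P=c["pose"]; w=p@P[:3,:3].T+P[:3,3]; w[d==0]=np.nan; return w
def proj(c,p):
    P=c["pose"]; q=(np.asarray(p)-P[:3,3])@P[:3,:3]
    return np.array([c["cx"]+c["fx"]*q[0]/-q[2], c["cy"]-c["fy"]*q[1]/-q[2]])
def pix2z(c,uv,z):
    P=c["pose"]; d=P[:3,:3]@np.array([(uv[0]-c["cx"])/c["fx"],-(uv[1]-c["cy"])/c["fy"],-1])
    return P[:3,3]+d*(z-P[2,3])/d[2]
E
python3 - <<'E'
from h import *
H=dict(side_arm_flask=.13,bored_stopper=.038,filter_base=.086,funnel=.085,lid=.010,beaker=.07,plain_flask=.13,solid_stopper=.038,reagent_bottle=.125)
for cam in("top","scene"):
    c=vision.capture(cam); w=cloud(c)
    print(cam,"table z",np.nanmedian(w[...,2]))
    for n,h in H.items():
        for m in models.masks_of(cam,n)[:3]:
            if m["confidence"]<.3: continue
            pts=w[m["mask"]]; zz=pts[:,2]
            s=np.abs(zz-h)<.007; q=pts[s][:,:2]
            mid=(np.nanmax(q,0)+np.nanmin(q,0))/2 if s.sum()>5 else None
            r=(np.nanmax(q,0)-np.nanmin(q,0)) if s.sum()>5 else None
            print(n,round(m["confidence"],2),np.round(m["extent"]),"bbox@top",None if mid is None else mid.round(4),None if r is None else r.round(4),"zmax",np.nanpercentile(zz,98).round(4),s.sum())
        print("   lm",[(np.round(l["point"],1),round(l["confidence"],2),pix2z(c,l["point"],0).round(4)) for l in models.landmark_of(cam,n)[:2]])
E
```

```text
top table z -0.00015573763027432186
side_arm_flask 0.95 [284. 195. 332. 241.] bbox@top [ 0.4375 -0.0964] [0.0452 0.0453] zmax 0.1304 156
   lm [(array([307.1, 222.8]), 0.72, array([ 0.4323, -0.0938,  0.    ]))]
bored_stopper 0.95 [121. 127. 149. 152.] bbox@top [0.6222 0.2835] [0.0499 0.0526] zmax 0.0402 371
   lm [(array([137.4, 140.2]), 0.83, array([0.6265, 0.2847, 0.    ]))]
filter_base 0.91 [209. 204. 239. 237.] bbox@top [0.4394 0.0851] [0.0578 0.0581] zmax 0.0874 447
filter_base 0.61 [179. 257. 209. 287.] bbox@top None None zmax 0.0617 0
   lm [(array([223.5, 221.8]), 0.93, array([0.4381, 0.0915, 0.    ])), (array([196.7, 269.7]), 0.61, array([0.3337, 0.1521, 0.    ]))]
funnel 0.91 [297. 112. 331. 147.] bbox@top [ 0.6326 -0.1082] [0.0624 0.0607] zmax 0.0859 148
   lm [(array([310.1, 136.4]), 0.71, array([ 0.6261, -0.106 ,  0.    ]))]
lid 0.8 [205. 135. 231. 162.] bbox@top [0.607  0.1078] [0.0626 0.0634] zmax 0.0319 571
   lm [(array([215.4, 148.7]), 0.58, array([0.603 , 0.1077, 0.    ]))]
   lm []
plain_flask 0.8 [118. 202. 164. 237.] bbox@top [0.4465 0.2703] [0.0457 0.0468] zmax
[... 1370 characters left out ...]
@top [0.4609 0.0795] [0.0195 0.0388] zmax 0.0718 32
   lm [(array([295.3, 189.4]), 0.87, array([0.4435, 0.0884, 0.    ])), (array([319.2, 239.3]), 0.26, array([0.6044, 0.1075, 0.    ]))]
plain_flask 0.59 [353. 132. 390. 196.] bbox@top [0.4472 0.2705] [0.0471 0.0476] zmax 0.13 151
   lm [(array([371.8, 183.1]), 0.95, array([0.4508, 0.2717, 0.    ]))]
solid_stopper 0.88 [107. 252. 136. 279.] bbox@top [ 0.6339 -0.2868] [0.0517 0.0504] zmax 0.0408 488
   lm [(array([127.9, 273. ]), 0.63, array([ 0.6318, -0.2853,  0.    ]))]
reagent_bottle 0.73 [118. 160. 151. 214.] bbox@top [ 0.4384 -0.279 ] [0.0335 0.0309] zmax 0.1257 145
   lm [(array([136.5, 206.7]), 0.87, array([ 0.4431, -0.2799,  0.    ]))]
```

Request:
{"method": "send_rows", "body": {"moves": [[0, 0, 0, 0, 0, 0.92, -1], [0, 0, 0, 0, 0, 0.92, -1], [0.47, -0.97, 0, 0, 0, 0, -1], [0.47, -0.97, 0, 0, 0, 0, -1], [0.47, -0.97, 0, 0, 0, 0, -1], [0.47, -0.97, 0, 0, 0, 0, -1], [0.47, -0.97, 0, 0, 0, 0, -1], [0.47, -0.97, 0, 0, 0, 0, -1], [0.47, -0.97, 0, 0, 0, 0, -1], [0.47, -0.97, 0, 0, 0, 0, -1], [0.47, -0.97, 0, 0, 0, 0, -1], [0.47, -0.97, 0, 0, 0, 0, -1]]}}

```text
time_s: 3.5
position: [0.3152, -0.3495, 0.2227]
tcp_rot: [[1.0, -0.0, 0.0], [-0.0, -1.0, -0.0], [0.0, 0.0, -1.0]]
force: [0.2, -1.0, 0.2]
opening: 0.998
```

Request:
{"method": "send_rows", "body": {"moves": [[0.47, -0.97, 0, 0, 0, 0, -1], [0.47, -0.97, 0, 0, 0, 0, -1], [0.47, -0.97, 0, 0, 0, 0, -1], [0.47, -0.97, 0, 0, 0, 0, -1], [0.47, -0.97, 0, 0, 0, 0, -1], [0.47, -0.97, 0, 0, 0, 0, -1], [0.47, -0.97, 0, 0, 0, 0, -1], [0.47, -0.97, 0, 0, 0, 0, -1], [0.47, -0.97, 0, 0, 0, 0, -1], [0.47, -0.97, 0, 0, 0, 0, -1], [0.47, -0.97, 0, 0, 0, 0, -1], [0.47, -0.97, 0, 0, 0, 0, -1]]}}

```text
time_s: 5.0
position: [0.4561, -0.0585, 0.2227]
tcp_rot: [[1.0, -0.0, 0.0], [-0.0, -1.0, -0.0], [0.0, 0.0, -1.0]]
force: [0.5, -0.4, 0.2]
opening: 0.999
```

Request:
{"method": "send_rows", "body": {"moves": [[0.47, -0.97, 0, 0, 0, 0, -1], [0.47, -0.97, 0, 0, 0, 0, -1], [0.47, -0.97, 0, 0, 0, 0, -1], [0.47, -0.97, 0, 0, 0, 0, -1], [0.47, -0.97, 0.2, 0, 0, 0, -1], [0.47, -0.97, 0.4, 0, 0, 0, -1], [0.47, -0.97, 0.4, 0, 0, 0, -1], [0.47, -0.97, 0.4, 0, 0, 0, -1], [0.47, -0.97, 0.4, 0, 0, 0, -1], [0.47, -0.97, 0.4, 0, 0, 0, -1], [0.47, -0.97, 0.4, 0, 0, 0, -1], [0.47, -0.97, 0.4, 0, 0, 0, -1]]}}

```text
time_s: 6.5
position: [0.5969, 0.2325, 0.1472]
tcp_rot: [[1.0, -0.0, 0.0], [-0.0, -1.0, 0.0], [0.0, -0.0, -1.0]]
force: [-1.2, -0.5, 0.6]
opening: 1.0
```

Request:
{"method": "send_rows", "body": {"moves": [[0.35, -0.67, 0.5, 0, 0, 0, -1], [0.35, -0.67, 0.5, 0, 0, 0, -1], [0.35, -0.67, 0.5, 0, 0, 0, -1], [0, 0, 0.5, 0, 0, 0, -1], [0, 0, 0.5, 0, 0, 0, -1], [0, 0, 0, 0, 0, 0, -1]]}}

```text
time_s: 7.25
position: [0.6218, 0.2805, 0.0834]
tcp_rot: [[1.0, -0.001, -0.004], [-0.001, -1.0, -0.001], [-0.004, 0.001, -1.0]]
force: [-0.0, 0.0, 0.4]
opening: 0.999
```

Run:
```python
from h import *
s=status.read_state(); print(s["position"],s["tcp_rot"])
c=vision.capture("wrist"); cv2.imwrite("pics/w1.png",c["img"][:,:,::-1]); print(c["fx"],c["cx"],c["cy"],c["hand_eye"])
```

```text
[0.62178443 0.28051433 0.08343367] [[ 0.99999292 -0.00101951 -0.00362136]
 [-0.00102362 -0.99999883 -0.00113398]
 [-0.0036202   0.00113768 -0.9999928 ]]
297.3186396354542 255.48032712311795 190.24898856019956 [[ 4.46936333e-04  9.65056322e-01  2.62042164e-01  7.15562908e-02]
 [ 9.99998990e-01 -7.84928029e-04  1.18516757e-03  2.25097861e-04]
 [ 1.34943770e-03  2.62041370e-01 -9.65055698e-01 -1.62084162e-01]
 [ 0.00000000e+00  0.00000000e+00  0.00000000e+00  1.00000000e+00]]
```

View pics/w1.png

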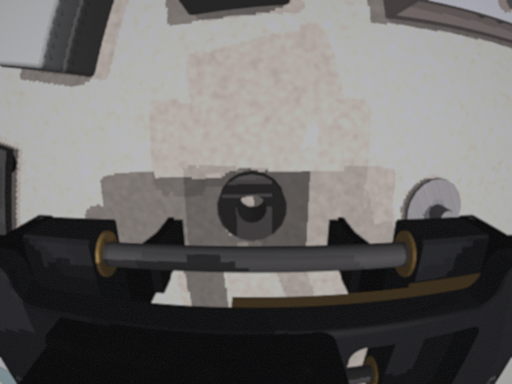

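```bash
cat >> h.py <<'E'
def wray(c):
    d=c["depth"];v,u=np.mgrid[0:d.shape[0],0:d.shape[1]].astype(float)
    a=(u-c["cx"])/c["fx"];b=(v-c["cy"])/c["fy"];r=np.hypot(a,b);k=np.tan(r)/np.maximum(r,1e-9)
    return np.stack([a*k,-b*k,-np.ones_like(a)],-1)
def wcloud(c,s=None):
    p=wray(c)*c["depth"][...,None]; p[c["depth"]==0]=np.nan
    E=c["hand_eye"]; t=p@E[:3,:3].T+E[:3,3]
    if s is None: return t
    return t@s["tcp_rot"].T+s["position"]
def circ(q,R=None):
    q=q[~np.isnan(q).any(1)]
    m=q.mean(0)
    if R is None:
        f=lambda x:np.hypot(q[:,0]-x[0],q[:,1]-x[1])-x[2]; r=least_squares(f,[*m,.03],loss="soft_l1",f_scale=.001)
    else:
        f=lambda x:np.hypot(q[:,0]-x[0],q[:,1]-x[1])-R; r=least_squares(f,m,loss="soft_l1",f_scale=.001)
    return r.x
def hullcirc(q,R=None):
    q=q[~np.isnan(q).any(1)]
    h=cv2.convexHull((q*1e4).astype(np.float32))[:,0]/1e4
    (cx,cy),r=cv2.minEnclosingCircle((q*1e4).astype(np.float32))
    return circ(h,R),(cx/1e4,cy/1e4,r/1e4)
E
python3 - <<'E'
from h import *
s=status.read_state(); c=vision.capture("wrist"); w=wcloud(c,s)
print("table",np.nanmedian(w[60:160,160:340,2]))
sel=(np.abs(w[...,2]-.038)<.006)&(np.hypot(w[...,0]-.623,w[...,1]-.283)<.04)
print(sel.sum(),hullcirc(w[sel][:,:2]))
for cam in("top","scene"):
    c=vision.capture(cam); w=cloud(c)
    sel=(np.abs(w[...,2]-.038)<.006)&(np.hypot(w[...,0]-.623,w[...,1]-.283)<.04)
    print(cam,sel.sum(),hullcirc(w[sel][:,:2]) if sel.sum()>10 else 0)
print(status.read_state()["position"])
E
```

```text
table -5.4763187267020674e-05
3078 (array([0.62299371, 0.28357966, 0.02577227]), (0.62283017578125, 0.2834736572265625, 0.02608573913574219))
top 187 (array([0.62194579, 0.28407816, 0.02554278]), (0.62169951171875, 0.2838398681640625, 0.0263334716796875))
scene 380 (array([0.62430812, 0.28257019, 0.02613537]), (0.6243201171875, 0.2823226318359375, 0.0277251708984375))
[0.62360759 0.28121382 0.08577384]
```

Request:
{"method": "send_rows", "body": {"moves": [[-0.02, -0.08, 0.6, 0, 0, 0, -1], [0, 0, 0.6, 0, 0, 0, -1], [0, 0, 0.6, 0, 0, 0, -1], [0, 0, 0.6, 0, 0, 0, -1], [0, 0, 0.45, 0, 0, 0, -1], [0, 0, 0, 0, 0, 0, -1], [0, 0, 0, 0, 0, 0, 1], [0, 0, 0, 0, 0, 0, 1], [0, 0, 0, 0, 0, 0, 1], [0, 0, 0, 0, 0, 0, 1], [0, 0, 0, 0, 0, 0, 1]]}}

```text
time_s: 8.82
position: [0.6228, 0.2835, 0.0141]
tcp_rot: [[1.0, -0.0, 0.0], [-0.0, -1.0, 0.0], [0.0, -0.0, -1.0]]
force: [-0.4, -0.2, 1.7]
opening: 0.585
```

Request:
{"method": "send_rows", "body": {"moves": [[0, 0, -0.5, 0, 0, 0, 1], [0, 0, -1, 0, 0, 0, 1], [0, 0, -1, 0, 0, 0, 1], [0, 0, -1, 0, 0, 0, 1], [0, 0, -1, 0, 0, 0, 1], [0, 0, -1, 0, 0, 0, 1], [-0.2, 0.4, -1, 0, 0, 0, 1], [-0.4, 0.82, -0.14, 0, 0, 0, 1], [-0.4, 0.82, 0, 0, 0, 0, 1], [-0.4, 0.82, 0, 0, 0, 0, 1], [-0.4, 0.82, 0, 0, 0, 0, 1], [-0.4, 0.82, 0, 0, 0, 0, 1]]}}

```text
time_s: 10.32
position: [0.5672, 0.1705, 0.1806]
tcp_rot: [[1.0, -0.0, 0.001], [-0.0, -1.0, 0.0], [0.001, -0.0, -1.0]]
force: [-0.1, -0.5, -2.2]
opening: 0.585
```

Request:
{"method": "send_rows", "body": {"moves": [[-0.4, 0.82, 0, 0, 0, 0, 1], [-0.4, 0.82, 0, 0, 0, 0, 1], [-0.4, 0.82, 0, 0, 0, 0, 1], [-0.4, 0.82, 0, 0, 0, 0, 1], [-0.4, 0.82, 0, 0, 0, 0, 1], [-0.4, 0.82, 0, 0, 0, 0, 1], [-0.4, 0.82, 0, 0, 0, 0, 1], [-0.4, 0.82, 0, 0, 0, 0, 1], [-0.4, 0.82, 0, 0, 0, 0, 1], [-0.4, 0.82, 0, 0, 0, 0, 1], [-0.4, 0.82, 0, 0, 0, 0, 1], [0, 0, 0, 0, 0, 0, 1]]}}

```text
time_s: 11.82
position: [0.4569, -0.0557, 0.18]
tcp_rot: [[1.0, -0.003, 0.0], [-0.003, -1.0, -0.0], [0.0, 0.0, -1.0]]
force: [-0.2, 0.6, -0.7]
opening: 0.592
```

Run:
```python
from h import *
s=status.read_state(); print(s["position"]); c=vision.capture("wrist"); w=wcloud(c,s); print(status.read_state()["position"])
cv2.imwrite("pics/w2.png",c["img"][:,:,::-1])
z=s["position"][2]-.014+.038
sel=(np.abs(w[...,2]-z)<.006)&(np.hypot(*(w[...,:2]-s["position"][:2]).transpose(2,0,1))<.04)
print("held",sel.sum(),hullcirc(w[sel][:,:2]))
for cam in("top","scene"):
    c=vision.capture(cam);cv2.imwrite(f"pics/{cam}2.png",c["img"][:,:,::-1])
```

```text
[ 0.45685171 -0.05568389  0.18000087]
[ 0.45729393 -0.05504447  0.18001935]
held 4605 (array([ 0.45706159, -0.05568093,  0.02621174]), (0.466899951171875, -0.05580723876953125, 0.03571667175292969))
```

View pics/w2.png

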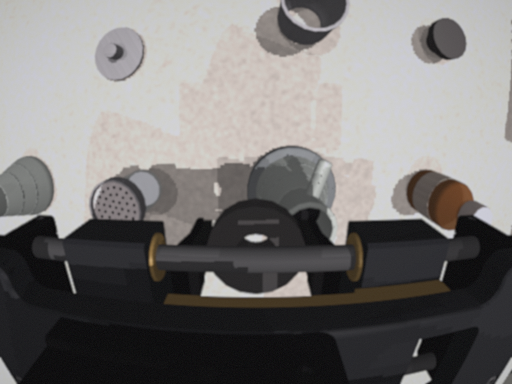

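View pics/scene2.png

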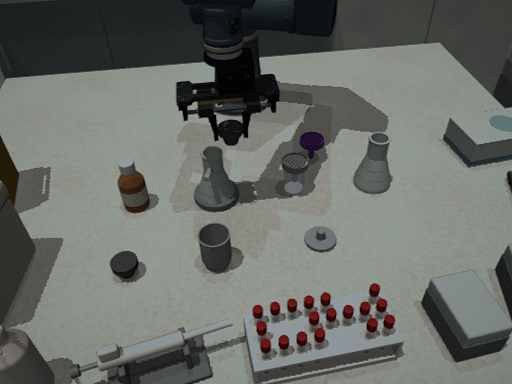

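Request:
{"method": "send_rows", "body": {"moves": [[-0.38, 0.84, 0, 0, 0, 0, 1], [-0.38, 0.84, 0, 0, 0, 0, 1], [0, 0, 0.2, 0, 0, 0, 1], [0, 0, 0.4, 0, 0, 0, 1], [0, 0, 0.4, 0, 0, 0, 1], [0, 0, 0.4, 0, 0, 0, 1], [0, 0, 0.2, 0, 0, 0, 1], [0, 0, 0, 0, 0, 0, 1]]}}

```text
time_s: 12.98
position: [0.4383, -0.0962, 0.1393]
tcp_rot: [[1.0, -0.0, -0.001], [-0.0, -1.0, 0.001], [-0.001, -0.001, -1.0]]
force: [0.6, 0.2, -0.8]
opening: 0.59
```

Request:
{"method": "send_rows", "body": {"moves": [[0, 0.02, 0.2, 0, 0, 0, 1], [0, 0, 0.2, 0, 0, 0, 1], [0, 0, 0.2, 0, 0, 0, 1], [0, 0, 0.1, 0, 0, 0, 1], [0, 0, 0, 0, 0, 0, 1]]}}

```text
time_s: 13.6
position: [0.4384, -0.0969, 0.1221]
tcp_rot: [[1.0, -0.0, -0.0], [-0.0, -1.0, 0.0], [-0.0, -0.0, -1.0]]
force: [-0.4, 0.3, -0.5]
opening: 0.588
```

Request:
{"method": "send_rows", "body": {"moves": [[0, 0, 0.06, 0, 0, 0, 1], [0, 0, 0.04, 0, 0, 0, 1], [0, 0, 0, 0, 0, 0, 1]]}}

```text
time_s: 13.98
position: [0.4386, -0.097, 0.12]
tcp_rot: [[1.0, -0.0, 0.0], [-0.0, -1.0, -0.0], [0.0, 0.0, -1.0]]
force: [-0.8, -0.2, 2.0]
opening: 0.59
```

Request:
{"method": "send_rows", "body": {"moves": [[0, 0, 0, 0, 0, 0, -0.5], [0, 0, 0, 0, 0, 0, -1], [0, 0, 0, 0, 0, 0, -1], [0, 0, -0.6, 0, 0, 0, -1], [0, 0, -1, 0, 0, 0, -1], [0, 0, -1, 0, 0, 0, -1], [0, 0, -0.6, 0, 0, 0, -1], [-0.4, -1, 0, 0, 0, 0, -1], [-0.4, -1, 0, 0, 0, 0, -1], [-0.4, -1, 0, 0, 0, 0, -1], [0, 0, 0, 0, 0, 0, -1]]}}

```text
time_s: 15.35
position: [0.4072, -0.0206, 0.1997]
tcp_rot: [[1.0, 0.002, -0.002], [0.002, -1.0, 0.001], [-0.002, -0.001, -1.0]]
force: [-0.3, -1.2, 0.7]
opening: 1.0
```

Run:
```python
from h import *
s=status.read_state(); print(s["position"]); c=vision.capture("wrist"); w=wcloud(c,s); print(status.read_state()["position"])
cv2.imwrite("pics/w3.png",c["img"][:,:,::-1])
def f(w,x,y,z,n,dz=.004,R=.04):
    sel=(np.abs(w[...,2]-z)<dz)&(np.hypot(w[...,0]-x,w[...,1]-y)<R)
    print(n,sel.sum(),hullcirc(w[sel][:,:2]) if sel.sum()>10 else 0, "zmed",np.median(w[sel][:,2]) if sel.sum() else 0)
f(w,.438,-.097,.144,"stopper");f(w,.44,.0845,.083,"base",.006)
for cam in("top","scene"):
    c=vision.capture(cam);cv2.imwrite(f"pics/{cam}3.png",c["img"][:,:,::-1]); w=cloud(c)
    f(w,.438,-.097,.144,cam+" stopper");f(w,.44,.0845,.083,cam+" base",.006)
```

```text
[ 0.40715481 -0.02057582  0.19965287]
[ 0.40846702 -0.02163734  0.19984662]
stopper 2705 (array([ 0.43885212, -0.0969126 ,  0.02590024]), (0.43867822265625, -0.0968292724609375, 0.026461764526367188)) zmed 0.1438085274151156
base 2711 (array([0.44024648, 0.08465503, 0.02979229]), (0.440569189453125, 0.08506196899414062, 0.030429464721679688)) zmed 0.08070386617626191
top stopper 64 (array([ 0.44339847, -0.0975763 ,  0.02048022]), (0.45705234375, -0.0991853271484375, 0.016521246337890625)) zmed 0.14321065885845607
top base 243 (array([0.43977363, 0.08531518, 0.02907922]), (0.4398015625, 0.08490612182617187, 0.02992445373535156)) zmed 0.08039018179509938
scene stopper 284 (array([ 0.43997626, -0.09763229,  0.02600275]), (0.44018310546875, -0.0976722900390625, 0.02672269287109375)) zmed 0.1441644257708754
scene base 429 (array([0.44135102, 0.08367896, 0.0304027 ]), (0.440222314453125, 0.083338232421875, 0.03256200866699219)) zmed 0.08094646885054302
```

View pics/w3.png

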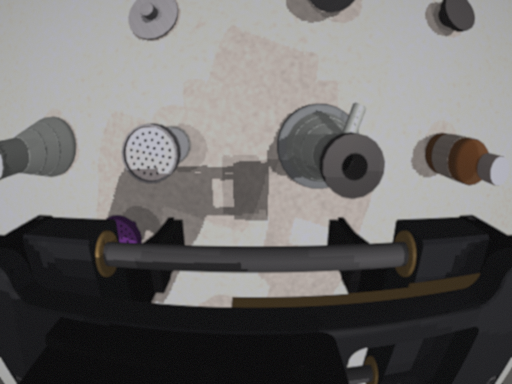

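View pics/scene3.png

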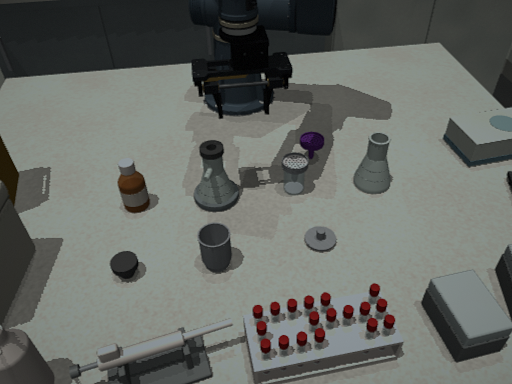

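Request:
{"method": "send_rows", "body": {"moves": [[0.25, -0.85, 0, 0, 0, 0, -1], [0.25, -0.85, 0, 0, 0, 0, -1], [0.25, -0.85, 0, 0, 0, 0, -1], [0.25, -0.85, 0.2, 0, 0, 0, -1], [0.27, -0.85, 0.6, 0, 0, 0, -1], [0, 0, 0.8, 0, 0, 0, -1], [0, 0, 0.8, 0, 0, 0, -1], [0, 0, 0.8, 0, 0, 0, -1], [0, 0, 0.8, 0, 0, 0, -1], [0, 0, 0.6, 0, 0, 0, -1], [0, 0, 0, 0, 0, 0, -1], [0, 0, 0, 0, 0, 0, -1]]}}

```text
time_s: 17.0
position: [0.4412, 0.0839, 0.085]
tcp_rot: [[1.0, -0.001, 0.001], [-0.001, -1.0, -0.0], [0.001, 0.0, -1.0]]
force: [0.8, -0.2, 0.4]
opening: 0.998
```

Request:
{"method": "send_rows", "body": {"moves": [[-0.03, -0.03, 0.4, 0, 0, 0, -1], [0, 0, 0.36, 0, 0, 0, -1], [0, 0, 0, 0, 0, 0, -1], [0, 0, 0, 0, 0, 0, 0], [0, 0, 0, 0, 0, 0, 1], [0, 0, 0, 0, 0, 0, 1], [0, 0, 0, 0, 0, 0, 1], [0, 0, 0, 0, 0, 0, 1]]}}

```text
time_s: 18.0
position: [0.4397, 0.085, 0.066]
tcp_rot: [[1.0, -0.0, 0.0], [-0.0, -1.0, -0.0], [0.0, 0.0, -1.0]]
force: [-1.0, -0.5, 1.4]
opening: 0.684
```

Request:
{"method": "send_rows", "body": {"moves": [[0, 0, -0.3, 0, 0, 0, 1], [0, 0, -0.6, 0, 0, 0, 1], [0, 0, -0.8, 0, 0, 0, 1], [0, 0, -0.8, 0, 0, 0, 1], [0, 0, -0.8, 0, 0, 0, 1], [0, 0, -0.8, 0, 0, 0, 1], [0, 0, -0.8, 0, 0, 0, 1], [0, 0, -0.7, 0, 0, 0, 1], [0, 0.4, 0, 0, 0, 0, 1], [0, 0.6, 0, 0, 0, 0, 1], [0, 0, 0, 0, 0, 0, 1], [0, 0, 0, 0, 0, 0, 1]]}}

```text
time_s: 19.5
position: [0.4392, 0.0598, 0.2052]
tcp_rot: [[1.0, -0.001, -0.002], [-0.001, -1.0, 0.0], [-0.002, -0.0, -1.0]]
force: [0.6, 0.3, -0.9]
opening: 0.688
```

Run:
```python
from h import *
s=status.read_state(); print(s["position"]); c=vision.capture("wrist"); w=wcloud(c,s); print(status.read_state()["position"])
cv2.imwrite("pics/w4.png",c["img"][:,:,::-1])
p=s["position"]
def f(w,x,y,z,n,dz=.004,R=.036):
    sel=(np.abs(w[...,2]-z)<dz)&(np.hypot(w[...,0]-x,w[...,1]-y)<R)
    print(n,sel.sum(),hullcirc(w[sel][:,:2]) if sel.sum()>10 else 0, "zmed",np.median(w[sel][:,2]) if sel.sum() else 0)
f(w,.4388,-.097,.144,"stopper");f(w,p[0],p[1],p[2]-.041+.056,"base",.007,.034);f(w,.44,.085,.07,"beaker")
for cam in("top","scene"):
    c=vision.capture(cam);cv2.imwrite(f"pics/{cam}4.png",c["img"][:,:,::-1])
```

```text
[0.43915014 0.05978677 0.20515764]
[0.43921263 0.05996808 0.20526935]
stopper 1521 (array([ 0.43892559, -0.09671532,  0.02610058]), (0.43886337890625, -0.0969214111328125, 0.026587033081054687)) zmed 0.1436281910269471
base 6486 (array([0.43987222, 0.05986974, 0.02999853]), (0.4429654296875, 0.05981888427734375, 0.03307974548339844)) zmed 0.21979477961554156
beaker 282 (array([0.43945673, 0.0842993 , 0.02418362]), (0.43931953125, 0.08422862548828125, 0.02454546661376953)) zmed 0.06964570905535389
```

View pics/w4.png

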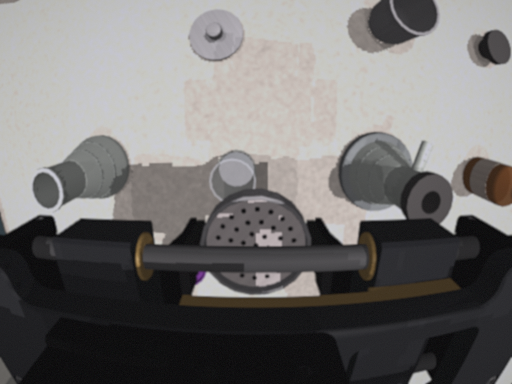

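View pics/scene4.png

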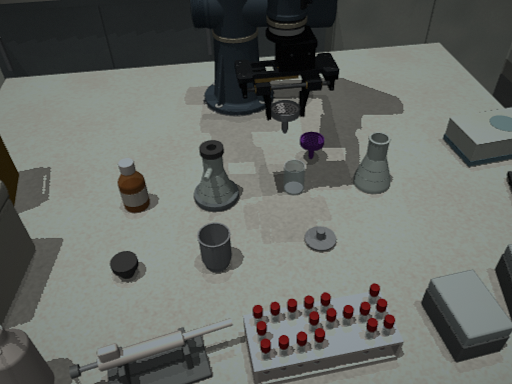

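Request:
{"method": "send_rows", "body": {"moves": [[-0.04, 0.5, 0, 0, 0, 0, 1], [0, 0.9, 0, 0, 0, 0, 1], [0, 0.9, 0, 0, 0, 0, 1], [0, 0.9, 0, 0, 0, 0, 1], [0, 0.9, 0, 0, 0, 0, 1], [0, 0.9, 0, 0, 0, 0, 1], [0, 0.9, 0, 0, 0, 0, 1], [0, 0.37, 0, 0, 0, 0, 1], [0, 0, 0.3, 0, 0, 0, 1], [0, 0, 0.3, 0, 0, 0, 1], [0, 0, 0, 0, 0, 0, 1], [0, 0, 0, 0, 0, 0, 1]]}}

```text
time_s: 21.15
position: [0.4385, -0.0961, 0.1907]
tcp_rot: [[1.0, 0.001, -0.0], [0.001, -1.0, 0.0], [-0.0, -0.0, -1.0]]
force: [0.0, -0.0, -1.5]
opening: 0.681
```

Request:
{"method": "send_rows", "body": {"moves": [[0, 0.02, 0.2, 0, 0, 0, 1], [0, 0, 0.2, 0, 0, 0, 1], [0, 0, 0.2, 0, 0, 0, 1], [0, 0, 0, 0, 0, 0, 1]]}}

```text
time_s: 21.65
position: [0.4382, -0.097, 0.1753]
tcp_rot: [[1.0, -0.0, -0.001], [-0.0, -1.0, 0.001], [-0.001, -0.001, -1.0]]
force: [0.1, 0.1, -1.7]
opening: 0.685
```

Request:
{"method": "send_rows", "body": {"moves": [[0, 0, 0.2, 0, 0, 0, 1], [0, 0, 0.3, 0, 0, 0, 1], [0, 0, 0.3, 0, 0, 0, 1], [0, 0, 0.3, 0, 0, 0, 1], [0, 0, 0.2, 0, 0, 0, 1], [0, 0, 0, 0, 0, 0, 1]]}}

```text
time_s: 22.4
position: [0.4383, -0.097, 0.1428]
tcp_rot: [[1.0, -0.0, -0.001], [-0.0, -1.0, 0.0], [-0.001, -0.0, -1.0]]
force: [-0.4, -0.1, -1.1]
opening: 0.683
```

Request:
{"method": "send_rows", "body": {"moves": [[0, 0, 0.08, 0, 0, 0, 1], [0, 0, 0.04, 0, 0, 0, 1], [0, 0, 0, 0, 0, 0, 1]]}}

```text
time_s: 22.78
position: [0.4386, -0.0972, 0.1404]
tcp_rot: [[1.0, -0.0, 0.0], [-0.0, -1.0, -0.0], [0.0, 0.0, -1.0]]
force: [-0.5, 0.0, -0.2]
opening: 0.685
```

Request:
{"method": "send_rows", "body": {"moves": [[0, 0, 0.04, 0, 0, 0, 1], [0, 0, 0, 0, 0, 0, 0.2], [0, 0, 0, 0, 0, 0, -1], [0, 0, 0, 0, 0, 0, -1], [0, 0, 0, 0, 0, 0, -1], [0, 0, -0.6, 0, 0, 0, -1], [0, 0, -1, 0, 0, 0, -1], [0, 0, -1, 0, 0, 0, -1], [0, 0, -0.4, 0, 0, 0, -1], [-0.5, 0, 0, 0, 0, 0, -1], [-0.5, 0, 0, 0, 0, 0, -1], [0, 0, 0, 0, 0, 0, -1]]}}

```text
time_s: 24.28
position: [0.4113, -0.0964, 0.2134]
tcp_rot: [[1.0, -0.001, -0.003], [-0.001, -1.0, 0.002], [-0.003, -0.002, -1.0]]
force: [0.5, 0.5, 0.5]
opening: 0.998
```

```bash
cat >> h.py <<'E'
def f(w,x,y,z,n,dz=.004,R=.036):
    sel=(np.abs(w[...,2]-z)<dz)&(np.hypot(w[...,0]-x,w[...,1]-y)<R)
    if sel.sum()<=10: print(n,sel.sum()); return
    a,b=hullcirc(w[sel][:,:2]); print(n,sel.sum(),a.round(4),np.round(b,4),"zmed",np.median(w[sel][:,2]).round(4))
E
python3 - <<'E'
from h import *
s=status.read_state(); print(s["position"]); c=vision.capture("wrist"); w=wcloud(c,s); print(status.read_state()["position"])
cv2.imwrite("pics/w5.png",c["img"][:,:,::-1])
f(w,.4388,-.097,.16,"base rim",.003);f(w,.4388,-.097,.154,"plate",.002,.025);f(w,.6335,-.1083,.085,"funnel",.004)
for cam in("top","scene"):
    c=vision.capture(cam);cv2.imwrite(f"pics/{cam}5.png",c["img"][:,:,::-1]); w=cloud(c)
    f(w,.4388,-.097,.16,"base rim",.003);f(w,.4388,-.097,.154,"plate",.003,.025);f(w,.6335,-.1083,.085,"funnel",.004)
E
```

```text
[ 0.41130317 -0.09643009  0.21339328]
[ 0.41242496 -0.09688945  0.2136717 ]
base rim 777 [ 0.4391 -0.0972  0.0298] [ 0.4393 -0.0972  0.0302] zmed 0.1596
plate 3304 [ 0.4388 -0.097   0.0249] [ 0.4388 -0.097   0.025 ] zmed 0.1544
funnel 0
base rim 0
plate 0
funnel 131 [ 0.6325 -0.1086  0.031 ] [ 0.6323 -0.1087  0.0317] zmed 0.084
base rim 115 [ 0.44   -0.0974  0.0305] [ 0.44   -0.0976  0.0319] zmed 0.1591
plate 239 [ 0.4373 -0.097   0.0235] [ 0.4386 -0.097   0.0249] zmed 0.1546
funnel 194 [ 0.6338 -0.1096  0.0315] [ 0.6336 -0.1108  0.0332] zmed 0.0847
```

View pics/w5.png

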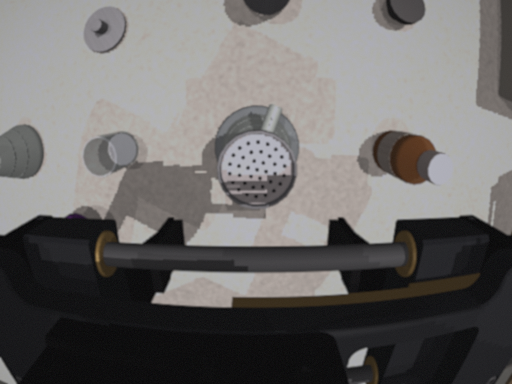

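View pics/scene5.png

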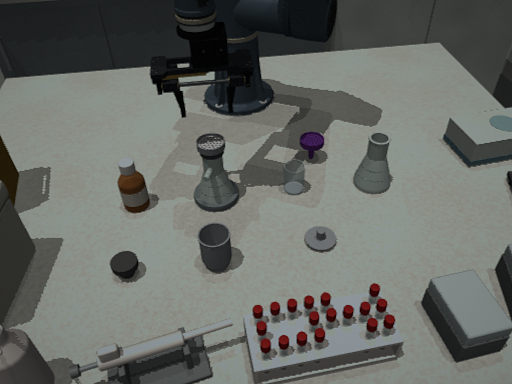

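Request:
{"method": "send_rows", "body": {"moves": [[0.5, 0, 0, 0, 0, 0, -1], [0.9, 0.06, 0, 0, 0, 0, -1], [0.9, 0.06, 0, 0, 0, 0, -1], [0.9, 0.06, 0, 0, 0, 0, -1], [0.9, 0.06, 0, 0, 0, 0, -1], [0.9, 0.06, 0, 0, 0, 0, -1], [0.9, 0.06, 0.3, 0, 0, 0, -1], [0.7, 0.06, 0.6, 0, 0, 0, -1], [0.6, 0.04, 0.6, 0, 0, 0, -1], [0, 0, 0.6, 0, 0, 0, -1], [0, 0, 0, 0, 0, 0, -1], [0, 0, 0, 0, 0, 0, -1]]}}

```text
time_s: 25.92
position: [0.5933, -0.1087, 0.162]
tcp_rot: [[1.0, -0.0, -0.0], [-0.0, -1.0, 0.0], [-0.0, -0.0, -1.0]]
force: [0.7, 0.8, 0.6]
opening: 0.997
```

Run:
```python
from h import *
s=status.read_state(); print(s["position"]); c=vision.capture("wrist"); w=wcloud(c,s); print(status.read_state()["position"])
f(w,.6335,-.1083,.084,"funnel",.003)
f(w,.608,.107,.008,"lid",.003)
f(w,.608,.107,.032,"knob",.003)
```

```text
[ 0.59326745 -0.10865432  0.1619914 ]
[ 0.59349581 -0.10874916  0.16237808]
funnel 901 [ 0.6329 -0.1089  0.0313] [ 0.6331 -0.1088  0.0317] zmed 0.0848
lid 1325 [0.6076 0.1073 0.0329] [0.6073 0.1072 0.0335] zmed 0.0101
knob 149 [0.6073 0.1067 0.0086] [0.6074 0.1068 0.009 ] zmed 0.032
```

Request:
{"method": "send_rows", "body": {"moves": [[0.5, 0, 0, 0, 0, 0, -1], [0.6, 0, 0.2, 0, 0, 0, -1], [0.48, 0, 0.6, 0, 0, 0, -1], [0, 0, 0.8, 0, 0, 0, -1], [0, 0, 0.8, 0, 0, 0, -1], [0, 0, 0.8, 0, 0, 0, -1], [0, 0, 0.8, 0, 0, 0, -1], [0, 0, 0.6, 0, 0, 0, -1], [0, 0, 0.28, 0, 0, 0, -1], [0, 0, 0, 0, 0, 0, -1], [0, 0, 0, 0, 0, 0, 0], [0, 0, 0, 0, 0, 0, 1]]}}

```text
time_s: 27.48
position: [0.6336, -0.109, 0.0407]
tcp_rot: [[1.0, -0.0, 0.002], [-0.0, -1.0, -0.001], [0.002, 0.001, -1.0]]
force: [-0.1, 0.2, -0.5]
opening: 0.853
```

Request:
{"method": "send_rows", "body": {"moves": [[0, 0, 0, 0, 0, 0, 1], [0, 0, 0, 0, 0, 0, 1], [0, 0, 0, 0, 0, 0, 1]]}}

```text
time_s: 27.85
position: [0.6333, -0.1088, 0.0403]
tcp_rot: [[1.0, -0.0, 0.001], [-0.0, -1.0, -0.0], [0.001, 0.0, -1.0]]
force: [-1.6, -0.3, 2.3]
opening: 0.69
```

Request:
{"method": "send_rows", "body": {"moves": [[0, 0, -0.3, 0, 0, 0, 1], [0, 0, -0.8, 0, 0, 0, 1], [0, 0, -0.9, 0, 0, 0, 1], [0, 0, -0.9, 0, 0, 0, 1], [0, 0, -0.9, 0, 0, 0, 1], [0, 0, -0.9, 0, 0, 0, 1], [0, 0, -0.9, 0, 0, 0, 1], [0, 0, -0.9, 0, 0, 0, 1], [0, 0, -0.9, 0, 0, 0, 1], [-0.4, 0, 0, 0, 0, 0, 1], [-0.8, -0.05, 0, 0, 0, 0, 1], [-0.8, -0.05, 0, 0, 0, 0, 1]]}}

```text
time_s: 29.35
position: [0.5807, -0.1057, 0.2239]
tcp_rot: [[1.0, -0.0, -0.003], [-0.0, -1.0, 0.001], [-0.003, -0.001, -1.0]]
force: [0.4, 1.0, -2.2]
opening: 0.691
```

Request:
{"method": "send_rows", "body": {"moves": [[-0.8, -0.05, 0, 0, 0, 0, 1], [-0.8, -0.05, 0, 0, 0, 0, 1], [-0.8, -0.05, 0, 0, 0, 0, 1], [-0.8, -0.05, 0, 0, 0, 0, 1], [-0.8, -0.05, 0, 0, 0, 0, 1], [-0.8, -0.05, 0, 0, 0, 0, 1], [-0.5, -0.05, 0, 0, 0, 0, 1], [-0.4, 0, 0, 0, 0, 0, 1], [0, 0, 0, 0, 0, 0, 1], [0, 0, 0, 0, 0, 0, 1]]}}

```text
time_s: 30.6
position: [0.4413, -0.0977, 0.225]
tcp_rot: [[1.0, -0.0, 0.001], [-0.0, -1.0, -0.0], [0.001, 0.0, -1.0]]
force: [-0.1, 0.1, -2.2]
opening: 0.695
```

Run:
```python
from h import *
s=status.read_state(); p=s["position"];print(s["position"]); c=vision.capture("wrist"); w=wcloud(c,s); print(status.read_state()["position"])
cv2.imwrite("pics/w6.png",c["img"][:,:,::-1])
f(w,p[0],p[1],p[2]+.045,"funnel",.003,.034)
f(w,p[0],p[1],p[2]+.045,"funnel",.005,.034)
for cam in("top","scene"):
    c=vision.capture(cam);cv2.imwrite(f"pics/{cam}6.png",c["img"][:,:,::-1]); w=cloud(c)
    f(w,p[0],p[1],p[2]+.045,cam,.005,.036)
```

```text
[ 0.44126085 -0.09774113  0.22495447]
[ 0.44128796 -0.09772073  0.22492237]
funnel 1579 [ 0.4416 -0.0977  0.0312] [ 0.441  -0.0983  0.0322] zmed 0.2696
funnel 2061 [ 0.4394 -0.0976  0.0332] [ 0.4407 -0.0977  0.034 ] zmed 0.2697
top 0
scene 239 [ 0.4419 -0.0982  0.0332] [ 0.4431 -0.0981  0.0353] zmed 0.2691
```

View pics/w6.png

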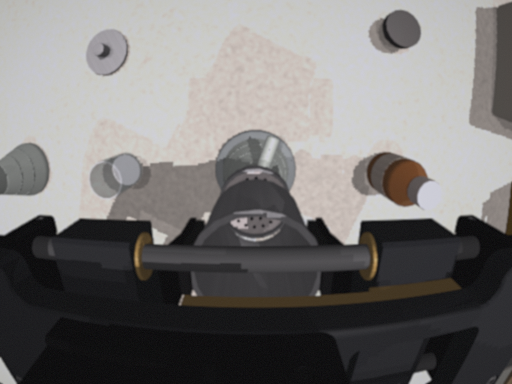

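View pics/scene6.png

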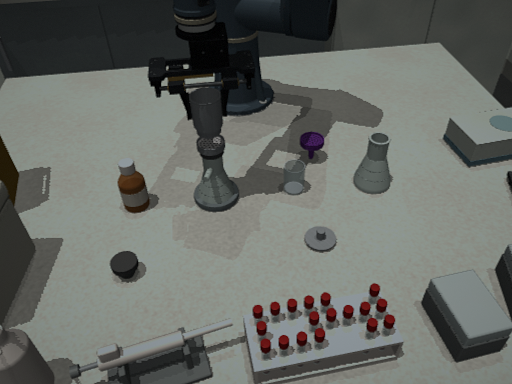

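Request:
{"method": "send_rows", "body": {"moves": [[-0.09, -0.02, 0.2, 0, 0, 0, 1], [0, 0, 0.3, 0, 0, 0, 1], [0, 0, 0.26, 0, 0, 0, 1], [0, 0, 0, 0, 0, 0, 1], [0, 0, 0, 0, 0, 0, 1]]}}

```text
time_s: 31.38
position: [0.4384, -0.097, 0.2058]
tcp_rot: [[1.0, -0.0, 0.0], [-0.0, -1.0, -0.0], [0.0, 0.0, -1.0]]
force: [-0.3, -0.4, -2.0]
opening: 0.692
```

Request:
{"method": "send_rows", "body": {"moves": [[0.02, 0, 0.1, 0, 0, 0, 1], [0, 0, 0.1, 0, 0, 0, 1], [0, 0, 0.1, 0, 0, 0, 1], [0, 0, 0.1, 0, 0, 0, 1], [0, 0, 0, 0, 0, 0, 1]]}}

```text
time_s: 32.0
position: [0.4386, -0.0968, 0.1956]
tcp_rot: [[1.0, -0.0, -0.0], [-0.0, -1.0, 0.0], [-0.0, -0.0, -1.0]]
force: [-0.0, -0.6, -1.6]
opening: 0.687
```

Request:
{"method": "send_rows", "body": {"moves": [[0, 0, 0.04, 0, 0, 0, 1], [0, 0, 0.03, 0, 0, 0, 1], [0, 0, 0, 0, 0, 0, 1]]}}

```text
time_s: 32.38
position: [0.4389, -0.097, 0.1942]
tcp_rot: [[1.0, -0.0, 0.0], [-0.0, -1.0, -0.0], [0.0, 0.0, -1.0]]
force: [-0.4, 0.1, 0.4]
opening: 0.692
```

Request:
{"method": "send_rows", "body": {"moves": [[0, 0, 0, 0, 0, 0, 0.2], [0, 0, 0, 0, 0, 0, -1], [0, 0, 0, 0, 0, 0, -1], [0, 0, 0, 0, 0, 0, -1], [0, 0, -0.6, 0, 0, 0, -1], [0, 0, -0.9, 0, 0, 0, -1], [0, 0, -0.9, 0, 0, 0, -1], [0, 0, -0.8, 0, 0, 0, -1], [0, -0.8, -0.2, 0, 0, 0, -1], [0, -0.8, 0, 0, 0, 0, -1], [0, -0.8, 0, 0, 0, 0, -1], [0, 0, 0, 0, 0, 0, -1]]}}

```text
time_s: 33.88
position: [0.4385, -0.0361, 0.2791]
tcp_rot: [[1.0, 0.002, -0.0], [0.002, -1.0, 0.0], [-0.0, -0.0, -1.0]]
force: [-0.7, 0.7, -0.1]
opening: 0.998
```

Run:
```python
from h import *
s=status.read_state(); p=s["position"];print(s["position"]); c=vision.capture("wrist"); w=wcloud(c,s); print(status.read_state()["position"])
cv2.imwrite("pics/w7.png",c["img"][:,:,::-1])
f(w,.439,-.097,.239,"funnel",.003,.036)
f(w,.439,-.097,.239,"funnel",.006,.036)
f(w,.6074,.107,.010,"lid",.003)
for cam in("top","scene"):
    c=vision.capture(cam);cv2.imwrite(f"pics/{cam}7.png",c["img"][:,:,::-1]); w=cloud(c)
    f(w,.439,-.097,.239,cam,.004,.036)
```

```text
[ 0.43845696 -0.0360609   0.27905744]
[ 0.43877384 -0.03683612  0.2790944 ]
funnel 904 [ 0.439  -0.0971  0.0313] [ 0.439  -0.097   0.0316] zmed 0.2388
funnel 1017 [ 0.4391 -0.097   0.0313] [ 0.439  -0.097   0.0316] zmed 0.2386
lid 1195 [0.6071 0.1076 0.0326] [0.6071 0.1073 0.0334] zmed 0.0101
top 0
scene 175 [ 0.4393 -0.0973  0.0319] [ 0.4388 -0.0964  0.0335] zmed 0.2384
```

View pics/w7.png

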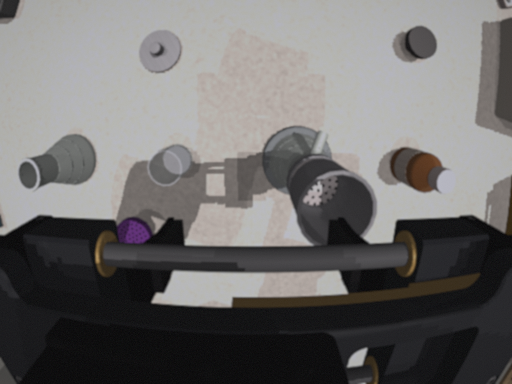

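View pics/scene7.png

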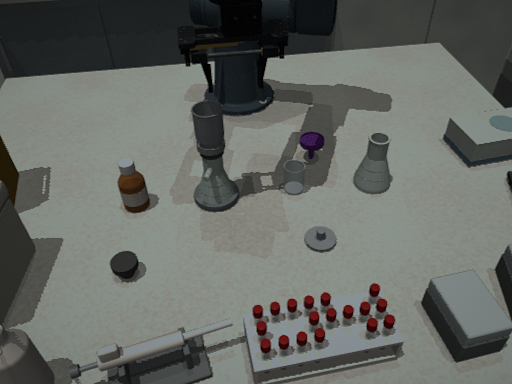

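Request:
{"method": "send_rows", "body": {"moves": [[0.4, -0.3, 0, 0, 0, 0, -1], [0.8, -0.65, 0, 0, 0, 0, -1], [0.8, -0.7, 0, 0, 0, 0, -1], [0.8, -0.7, 0.3, 0, 0, 0, -1], [0.8, -0.7, 0.7, 0, 0, 0, -0.5], [0.8, -0.7, 0.8, 0, 0, 0, -0.3], [0.8, -0.7, 0.8, 0, 0, 0, -0.3], [0.8, -0.7, 0.8, 0, 0, 0, -0.3], [0.74, -0.6, 0.8, 0, 0, 0, -0.3], [0, 0, 0.8, 0, 0, 0, -0.3], [0, 0, 0.8, 0, 0, 0, -0.3], [0, 0, 0.8, 0, 0, 0, -0.3]]}}

```text
time_s: 35.52
position: [0.6082, 0.107, 0.1128]
tcp_rot: [[1.0, -0.001, 0.0], [-0.001, -1.0, 0.0], [0.0, -0.0, -1.0]]
force: [0.3, -0.5, 0.1]
opening: 0.655
```

Request:
{"method": "send_rows", "body": {"moves": [[0, 0, 0.4, 0, 0, 0, -0.3], [0, 0, 0, 0, 0, 0, -0.3], [0, 0, 0, 0, 0, 0, -0.3]]}}

```text
time_s: 35.9
position: [0.6082, 0.1068, 0.1047]
tcp_rot: [[1.0, -0.001, 0.002], [-0.001, -1.0, 0.0], [0.002, -0.0, -1.0]]
force: [-0.1, 0.5, -0.2]
opening: 0.649
```

Run:
```python
from h import *
s=status.read_state(); p=s["position"];print(s["position"],s["opening"]); c=vision.capture("wrist"); w=wcloud(c,s); print(status.read_state()["position"])
cv2.imwrite("pics/w8.png",c["img"][:,:,::-1])
f(w,.6074,.107,.010,"lid",.003);f(w,.608,.107,.032,"knob",.003,.015)
```

```text
[0.60815592 0.10677063 0.1047187 ] 0.6492882971915586
[0.60815643 0.10675626 0.10492049]
lid 3569 [0.6075 0.1075 0.0327] [0.6074 0.1078 0.0332] zmed 0.01
knob 336 [0.6077 0.1076 0.0086] [0.6074 0.1075 0.0089] zmed 0.0318
```

View pics/w8.png

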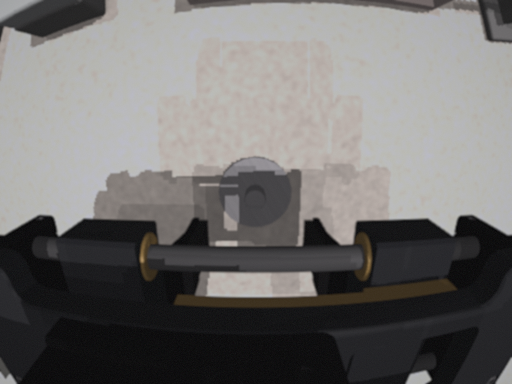

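Request:
{"method": "send_rows", "body": {"moves": [[-0.03, -0.03, 0.8, 0, 0, 0, -0.3], [0, 0, 0.8, 0, 0, 0, -0.3], [0, 0, 0.8, 0, 0, 0, -0.3], [0, 0, 0.7, 0, 0, 0, -0.3], [0, 0, 0.4, 0, 0, 0, -0.3], [0, 0, 0, 0, 0, 0, -0.3], [0, 0, 0, 0, 0, 0, -0.3]]}}

```text
time_s: 36.83
position: [0.6072, 0.1076, 0.0171]
tcp_rot: [[1.0, -0.0, 0.001], [-0.0, -1.0, 0.0], [0.001, -0.0, -1.0]]
force: [-0.9, -0.3, 0.3]
opening: 0.65
```

Request:
{"method": "send_rows", "body": {"moves": [[0, 0, 0.14, 0, 0, 0, -0.3], [0, 0, 0, 0, 0, 0, -0.3], [0, 0, 0, 0, 0, 0, 0.3], [0, 0, 0, 0, 0, 0, 1], [0, 0, 0, 0, 0, 0, 1], [0, 0, 0, 0, 0, 0, 1], [0, 0, 0, 0, 0, 0, 1]]}}

```text
time_s: 37.7
position: [0.6066, 0.1075, 0.013]
tcp_rot: [[1.0, -0.0, -0.0], [-0.0, -1.0, -0.0], [-0.0, 0.0, -1.0]]
force: [-0.2, -0.3, 1.0]
opening: 0.2
```

Request:
{"method": "send_rows", "body": {"moves": [[0, 0, -0.3, 0, 0, 0, 1], [0, 0, -0.8, 0, 0, 0, 1], [0, 0, -0.95, 0, 0, 0, 1], [0, 0, -0.95, 0, 0, 0, 1], [0, 0, -0.95, 0, 0, 0, 1], [0, 0, -0.95, 0, 0, 0, 1], [0, 0, -0.95, 0, 0, 0, 1], [0, 0, -0.95, 0, 0, 0, 1], [0, 0, -0.95, 0, 0, 0, 1], [0, 0, -0.95, 0, 0, 0, 1], [0, 0, -0.95, 0, 0, 0, 1], [0, 0, -0.75, 0, 0, 0, 1]]}}

```text
time_s: 39.2
position: [0.6065, 0.1076, 0.2758]
tcp_rot: [[1.0, -0.0, 0.003], [-0.0, -1.0, -0.0], [0.003, 0.0, -1.0]]
force: [0.2, 0.4, -0.6]
opening: 0.194
```

Request:
{"method": "send_rows", "body": {"moves": [[-0.4, 0.5, 0, 0, 0, 0, 1], [-0.6, 0.73, 0, 0, 0, 0, 1], [-0.6, 0.73, 0, 0, 0, 0, 1], [-0.6, 0.73, 0, 0, 0, 0, 1], [-0.6, 0.73, 0, 0, 0, 0, 1], [-0.6, 0.73, 0, 0, 0, 0, 1], [-0.6, 0.73, 0, 0, 0, 0, 1], [0, 0, 0, 0, 0, 0, 1], [0, 0, 0, 0, 0, 0, 1]]}}

```text
time_s: 40.33
position: [0.5062, -0.0144, 0.273]
tcp_rot: [[1.0, -0.001, -0.0], [-0.001, -1.0, 0.0], [-0.0, -0.0, -1.0]]
force: [0.4, -0.8, -0.7]
opening: 0.195
```

Run:
```python
from h import *
s=status.read_state(); p=s["position"];print(s["position"],s["opening"]); c=vision.capture("wrist"); w=wcloud(c,s); print(status.read_state()["position"])
cv2.imwrite("pics/w9.png",c["img"][:,:,::-1])
f(w,*p[:2],p[2]-.003,"lid",.004,.04);f(w,.439,-.097,.239,"funnel",.003,.036)
c=vision.capture("scene");cv2.imwrite(f"pics/scene9.png",c["img"][:,:,::-1])
```

```text
[ 0.50620708 -0.01440239  0.27296283] 0.19542405335359717
[ 0.5065223  -0.01420735  0.27301286]
lid 3876 [ 0.5074 -0.0144  0.0326] [ 0.5074 -0.0143  0.0329] zmed 0.2699
funnel 0
```

View pics/w9.png

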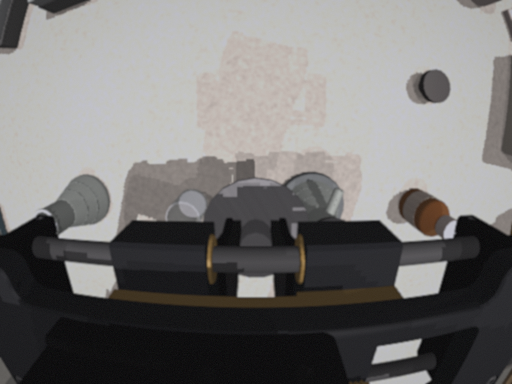

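View pics/scene9.png

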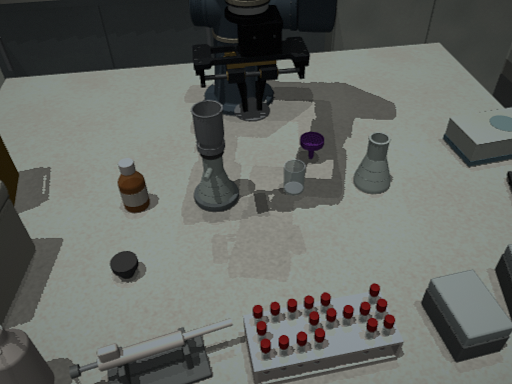

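Request:
{"method": "send_rows", "body": {"moves": [[-0.3, 0.4, 0, 0, 0, 0, 1], [-0.6, 0.73, 0, 0, 0, 0, 1], [-0.6, 0.73, 0, 0, 0, 0, 1], [-0.6, 0.73, 0, 0, 0, 0, 1], [-0.6, 0.73, 0, 0, 0, 0, 1], [-0.04, 0, 0.2, 0, 0, 0, 1], [0, 0, 0.2, 0, 0, 0, 1], [0, 0, 0, 0, 0, 0, 1], [0, 0, 0, 0, 0, 0, 1]]}}

```text
time_s: 41.55
position: [0.4384, -0.097, 0.2629]
tcp_rot: [[1.0, 0.001, -0.0], [0.001, -1.0, 0.0], [-0.0, -0.0, -1.0]]
force: [1.1, 0.7, -1.8]
opening: 0.19
```

Request:
{"method": "send_rows", "body": {"moves": [[-0.01, 0, 0.15, 0, 0, 0, 1], [0, 0, 0.15, 0, 0, 0, 1], [0, 0, 0.15, 0, 0, 0, 1], [0, 0, 0.1, 0, 0, 0, 1], [0, 0, 0, 0, 0, 0, 1]]}}

```text
time_s: 42.18
position: [0.4377, -0.0974, 0.2491]
tcp_rot: [[1.0, -0.0, -0.0], [-0.0, -1.0, 0.0], [-0.0, -0.0, -1.0]]
force: [0.1, 0.5, 0.4]
opening: 0.197
```

Request:
{"method": "send_rows", "body": {"moves": [[0, 0, 0.06, 0, 0, 0, 1], [0, 0, 0.04, 0, 0, 0, 1], [0, 0, 0, 0, 0, 0, 1]]}}

```text
time_s: 42.55
position: [0.4377, -0.0974, 0.2468]
tcp_rot: [[1.0, -0.0, -0.0], [-0.0, -1.0, 0.0], [-0.0, -0.0, -1.0]]
force: [-0.2, 0.5, -0.5]
opening: 0.198
```

Within 1 mm of seat; nudge down, release, open only partly, and rise clear.

Request:
{"method": "send_rows", "body": {"moves": [[0, 0, 0.03, 0, 0, 0, 1], [0, 0, 0, 0, 0, 0, 1], [0, 0, 0, 0, 0, 0, 0.5], [0, 0, 0, 0, 0, 0, 0], [0, 0, 0, 0, 0, 0, 0], [0, 0, -0.4, 0, 0, 0, 0], [0, 0, -0.8, 0, 0, 0, 0], [0, 0, -0.8, 0, 0, 0, 0], [0, 0, -0.4, 0, 0, 0, 0], [0, -0.8, 0, 0, 0, 0, 0], [0, -0.8, 0, 0, 0, 0, 0], [0, -0.8, 0, 0, 0, 0, 0]]}}

```text
time_s: 44.05
position: [0.4376, -0.0368, 0.3061]
tcp_rot: [[1.0, -0.001, -0.0], [-0.001, -1.0, 0.0], [-0.0, -0.0, -1.0]]
force: [-0.3, 0.6, -0.4]
opening: 0.497
```

Request:
{"method": "send_rows", "body": {"moves": [[0, -0.8, 0, 0, 0, 0, 0], [0, -0.8, 0, 0, 0, 0, 0], [0, 0, 0, 0, 0, 0, 0], [0, 0, 0, 0, 0, 0, 0]]}}

```text
time_s: 44.55
position: [0.4379, 0.0021, 0.3061]
tcp_rot: [[1.0, -0.0, 0.0], [-0.0, -1.0, -0.001], [0.0, 0.001, -1.0]]
force: [-0.9, -0.3, 0.6]
opening: 0.502
```

Run:
```python
from h import *
s=status.read_state(); p=s["position"];print(s["position"],s["opening"],s["force"]); c=vision.capture("wrist"); w=wcloud(c,s)
cv2.imwrite("pics/w10.png",c["img"][:,:,::-1])
f(w,.439,-.097,.243,"lid",.003,.036);f(w,.439,-.097,.265,"knob",.003,.015);f(w,.4395,.0845,.07,"beaker")
def plane(w,z):
    sel=(np.abs(w[...,2]-z)<.004)&(np.hypot(w[...,0]-.439,w[...,1]+.097)<.033)
    q=w[sel]; A=np.c_[q[:,:2]-[.439,-.097],np.ones(len(q))]; print("plane tilt deg",np.degrees(np.linalg.lstsq(A,q[:,2],rcond=None)[0][:2]))
plane(w,.243)
c=vision.capture("scene");cv2.imwrite(f"pics/scene10.png",cv2.resize(c["img"][90:230,150:320,::-1],None,fx=4,fy=4)); w=cloud(c); plane(w,.243)
c=vision.capture("scene");cv2.imwrite(f"pics/scene10b.png",c["img"][...,::-1])
for n,x,y,z in(("plain",.4468,.2704,.13),("solid",.6327,-.286,.038),("bottle",.4384,-.279,.125)): f(w,x,y,z,n)
```

```text
[0.43789644 0.00211453 0.30611393] 0.5021840119907182 [-0.87122746 -0.28635532  0.58910718]
lid 2841 [ 0.4391 -0.0972  0.0327] [ 0.439  -0.0971  0.0331] zmed 0.2428
knob 355 [ 0.4392 -0.0971  0.0088] [ 0.4394 -0.0971  0.0092] zmed 0.2646
beaker 216 [0.4395 0.0838 0.024 ] [0.4394 0.0836 0.0248] zmed 0.0698
plane tilt deg [-0.21051403 -0.14062123]
plane tilt deg [-0.33241816  0.02385469]
plain 122 [0.448  0.2692 0.0232] [0.4482 0.2674 0.0259] zmed 0.1294
solid 479 [ 0.6327 -0.2868  0.0259] [ 0.6328 -0.287   0.0267] zmed 0.0383
bottle 132 [ 0.4374 -0.2791  0.0162] [ 0.4383 -0.2797  0.0177] zmed 0.1248
```

View pics/scene10.png

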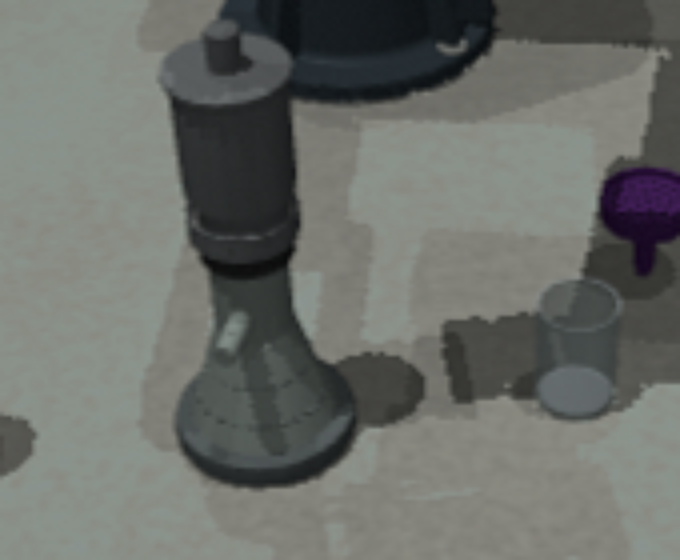

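View pics/scene10b.png

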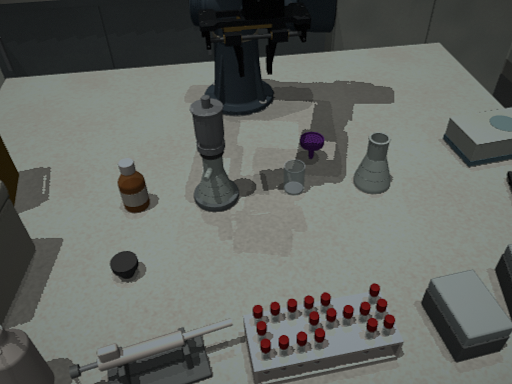

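The pictures show the full stack upright on the side-arm flask. The lid plate is level at z 0.2428 (0.243 expected), the bystanders have not moved, and the gripper is clear.

```bash
python3 -c "
from rig import bot
print(bot.hand_in())"
```

```text
the job is handed in; nothing more can be done
None
```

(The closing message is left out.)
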